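# Turn the soldering station up four clicks and store it

## Robot

A 6-joint arm with a two-finger parallel gripper is mounted at the origin on a cart in front of the work surface, level with it; the furniture and walls round the work are solid. World frame = base frame: x ahead of the robot, y to its left, z up, the work surface at z = 0. Lengths are in m, angles in rad, forces in N, time in s.
With the tool pointing down it reaches from about 0.325 to 0.9 m from the base axis. Payload 3.5 kg.
Tool frame: the origin (TCP) lies midway between the tips of the shut fingers; the grasp point (between the pads) lies 19 mm behind it; z points along the fingers, y is the line along which they close (so a half turn about z gives the same grasp; the last joint's range is limited). The gripper opens to 85 mm and grips with 20 to 120 N. Pads are 22 mm wide; open, the fingers measure 114 mm over their backs; the gripper's body (76 mm by 85 mm) begins 54 mm behind the grasp point. The pads swing forward as they close: fully open they stand 13 mm farther back than shut.
Start: joints at [-1.227, 0.276, -0.026, 1.268, 0, 1.467], TCP at [0.27, -0.564, 0.192] pointing down, gripper open.
Joint ranges: [-3.12, 3.12], [-0.85, 1.88], [-1.08, 1.24], [-1.95, 2.15], [-1.57, 1.53], [-3.14, 3.14]. Speed limits (rad/s): [2.57, 2.57, 3.14, 3.14, 3.14, 3.14].

## Interface

Orientations are given as a unit quaternion [x, y, z, w].
In Python, from cell import ctrl, imaging, ticket, models gives the robot as it stands.
- The arm moves only by the shell command python3 -m crank 'ROWS' [FORCE]. ROWS is JSON, a list of rows, each a list of 3 entries, a list of its own where there are three numbers: the shift along the tool's x, y, z in cm, then the turn about the tool's z in rad, then the closure, from 0 (fully open) to 1 (shut). A call has 1 to 5 rows; each row is the pose to reach, as a shift and turn from the pose commanded when the call began, along the tool's axes at that moment; what a row does not reach only later rows make up. A row lasts 1/10 s, in which the tool goes at most 50 mm and 8.59 degrees, less where a joint would pass 70% of its speed; a pose out of reach is approached as far as the arm can. A call with a gripper value outside its range is refused whole. The fingers move at their own pace and stop on an object; FORCE is the grip in N (left out, the last holds). Time passes only in rows, so rows that repeat a pose let the fingers close. It gives the time, the measured TCP pose, the force, the opening and the grip force at its end, in the units of the state.
- ctrl.state(): the state, without advancing time (a new reading comes with each control period).
- imaging.snapshot(name): name is "scene" or "top"; returns a dict with "color" (384x512x3 uint8, red, green, blue), "K" (3x3 intrinsics, pixels), "T" (4x4, takes a point from camera to world coordinates). Camera axes: x right, y down, z forward; pixel columns grow to the right and rows downward; lengths in m; the calibration is good to about 2 mm. A picture is of the moment at which its call begins. There is no depth.
- ticket.close_job(): hands the job in; it is judged then, once.
Trained networks look in a picture, given as the dict that the camera call returned (one of the last four; its "shot" number tells which), for a name from the list of things; names that differ only in an ending like _2 or _b are one class to them, and where a whole thing is asked for, a point or a joint stands for the part that bears it (a point fixed in the world has none). Each returns a list of dicts, best first, with "confidence" (0 to 1); they miss things now and then, are a little off and sometimes report something else, mostly with a low value. They report only what shows in the picture. A call takes as long as a camera call.
- models.regions_of(picture, label): "pixels" (384x512 bool, what is visible of it) and "uv" ([column, row] in pixels, amid what is visible of it).
The state is a dict: "time_s": time; "joint_pos": joint angles; "qd": joint speeds; "effort": joint torques, N m; "ee_pos": TCP position; "tool_rot": TCP orientation; "force": force on the tool from outside, world axes, zero at the start; "ft_torque": the same for the moment, N m; "opening": finger opening in m; "grasp_force": force on a finger pad.
Only numpy, scipy, OpenCV 4.12 (cv2) and the standard library are available. Lean on these libraries where they do the work, as an engineer would, in place of code of your own. Each camera call takes 0.05 s, during which the arm holds its last target. There are 200 camera calls.

## Task

The iron runs too cool for the big joints: with a fingertip against one side of its grip bar, push the soldering station's temperature dial round clockwise (hotter) by exactly four clicks from where it stands now, without pinching the bar. Then press the blue button on the same panel right in and let it come back out, to store the new setting; do not press it before the dial is right. Leave the things lying around the station where they are.

Things in the scene. Friction and masses are not known exactly. Their poses are not given: they have to be found in the camera images.
- station: soldering station, dark box 146 mm deep (x) by 190 mm wide (y), screwed to the bench; origin under its centre, x to its rear, y to its left, z up. Its top is one flat panel sloping up to the rear by 12 degrees: 47 mm high at the front, 77 mm at the rear. The display (rear left) stands 3 mm proud; two steel lugs stick out 18 mm at the sides, at bench level
- dial_centre (a point): where the dial's axis leaves the panel, in its right half; z is the panel's normal (12 degrees forward of up), x up the panel to the rear, y left. The dial: round black skirt 50 mm across, up to 5 mm above the panel, and across its middle a straight grip bar 48 mm long, 10 mm wide, upright flanks, from 4 to 22 mm above the panel. Nothing else stands up within 50 mm of the axis
- pointer_tip (a point): on the top of the grip bar, on its centre line, 22 mm from the dial's axis and 22 mm above the panel, at the end with the white line (the pointer end); turns with the dial
- dial (a joint): angle, rad, growing clockwise from above (hotter). Detents every 0.5236 from 0 to 5.76, end stops there; it starts in one of the first four. At 0 the pointer stands 165 degrees counter-clockwise of dial_centre's x. About 0.08 N m (4 N at 20 mm from the axis) starts it out of a detent; the resistance ends half way, then it snaps ahead of the finger into the next
- button_top (a point): centre of the top face of the blue round button, 23 mm across, left front of the panel, 9 mm proud of it when out; z is the panel's normal
- set_button (a joint): travel of the blue button into the panel along the normal: 0 out, 0.005 m fully in (4.5 N); a spring brings it back
- solder_reel: loose orange reel of solder, 54 mm across, 36 mm high, upright left of the station; origin under its centre
- screwdriver_small: loose small black screwdriver, 17x125x16 mm, lying in front of the station; origin under its centre, long axis y
- pliers: loose red and blue pliers, 66x118x12 mm, lying behind and to the right of the station; origin under their centre
- note_pad: loose note pad, 105x76x11 mm; origin under its centre
- pencil: loose yellow pencil, 7x99x6 mm; origin under its centre
- tape_black: loose roll of black tape, 45 mm across, 14 mm high; origin under its centre
- solder_tin: loose round flux tin, 55 mm across, 21 mm high; origin under its centre
- heatsink: loose black heat sink, 16x22x12 mm; origin under its centre

How it is judged:
On the way, in this order (a step that is already met when the one before it is completed fails the run):
1. the dial rests exactly four clicks clockwise of where it began (distance of pointer_tip from where it was at the start of the episode between 0.0364 and 0.0397 m and value of joint dial between 1.93732 and 3.82228 rad and velocity of joint dial between -0.5 and 0.5 rad/s), for 0.2 s.
2. the blue button is pressed right in (distance of pointer_tip from where it was at the start of the episode between 0.0364 and 0.0397 m and value of joint dial between 1.93732 and 3.82228 rad and value of joint set_button above 0.0042 m), for 0.05 s.
At the end, for the whole second after the job is handed in: the dial rests in the detent exactly four clicks clockwise of its start (pointer tip 38 mm from where it was, within 1.7 mm, which is about a fifth of a click) and the blue button, pressed in more than 4.2 mm after that, is out again to within 1 mm (distance of pointer_tip from where it was at the start of the episode between 0.0364 and 0.0397 m and value of joint dial between 1.93732 and 3.82228 rad and velocity of joint dial between -0.3 and 0.3 rad/s and value of joint set_button below 0.001 m); the robot touches nothing.
It fails at once if the blue button is pressed while the dial is not four clicks up (value of joint set_button above 0.003 m and not (distance of pointer_tip from where it was at the start of the episode between 0.0364 and 0.0397 m and value of joint dial between 1.93732 and 3.82228 rad)).
It fails at once if the grip bar is pinched or touched on both sides (its colliders dial_c0 and dial_c1 are the two flanks) at once (contact force between the fingers and dial_c0 above 1 N and contact force between the fingers and dial_c1 above 1 N).
It fails at once if a thing lying around the station is lifted or shifted by more than 20 mm (distance of any of solder_reel, screwdriver_small, pliers, note_pad, pencil, tape_black, solder_tin, heatsink from where it was at the start of the episode above 0.02 m).
It also fails if it takes over 48 s, if anything falls off the work surface, if the arm or the gripper's body presses on something with over 40 N, if the wrist force passes 120 N, or if a joint passes its speed limit or range.

## Working session

There is one attempt and no reset: what is moved stays moved. The work goes in short steps, Python scripts to look and compute and a shell command to move; the robot and the scene stay as the last step left them, time stands still between calls to the robot, and variables do not carry over. Pictures are saved under pics/ and viewed, at most 11 in all, crops included, and the job is handed in when it is done.

```bash
mkdir -p pics; ls
cat > h.py <<'E'
import numpy as np,cv2
from cell import ctrl,imaging,ticket,models
def ray(p,uv):
    d=p["T"][:3,:3]@np.linalg.solve(p["K"],[uv[0],uv[1],1.]); return p["T"][:3,3],d
def onplane(p,uv,n,c):
    o,d=ray(p,uv); return o+d*((c-n@o)/(n@d))
def proj(p,X):
    c=np.linalg.inv(p["T"])@np.append(X,1); q=p["K"]@c[:3]; return q[:2]/q[2]
def tri(a,ua,b,ub):
    A=[];B=[]
    for p,u in((a,ua),(b,ub)):
        o,d=ray(p,u); d=d/np.linalg.norm(d); M=np.eye(3)-np.outer(d,d); A.append(M);B.append(M@o)
    return np.linalg.lstsq(np.vstack(A),np.hstack(B),rcond=None)[0]
E
python3 - <<'E'
from h import *
np.set_printoptions(precision=4,suppress=True)
P={}
for n in("scene","top"):
    p=P[n]=imaging.snapshot(n); print(n,p["K"].ravel(),p["T"])
    cv2.imwrite(f"pics/{n}0.png",p["color"][:,:,::-1])
    for l in("station","dial","set_button","pointer_tip","button_top","screwdriver_small","solder_reel"):
        try: print(l,[(np.round(r["uv"],1),round(r["confidence"],2),int(r["pixels"].sum())) for r in models.regions_of(p,l)][:3])
        except Exception as e: print(l,e)
s=ctrl.state();print(s)
E
```

```text
pics
scene [446.344    0.     254.1292   0.     446.344  194.6856   0.       0.
   1.    ] [[-0.8193 -0.3809  0.4284  0.0381]
 [-0.5733  0.5474 -0.6097  0.9229]
 [-0.0023 -0.7452 -0.6669  0.8722]
 [ 0.      0.      0.      1.    ]]
station [(array([264.6, 223.4]), 0.95, 4149), (array([356. , 178.5]), 0.67, 41)]
dial [(array([276. , 202.2]), 0.77, 230), (array([244.1, 171.3]), 0.31, 644)]
set_button [(array([266.3, 228.8]), 0.48, 59)]
pointer_tip [(array([274.2, 203.5]), 0.76, 247)]
button_top []
screwdriver_small [(array([305. , 254.3]), 0.72, 139)]
solder_reel [(array([224.1, 255.2]), 0.58, 483)]
top [380.8726   0.     256.3363   0.     380.8726 195.5807   0.       0.
   1.    ] [[-0.0197 -0.9978  0.0625  0.4832]
 [-0.9998  0.0198  0.0019  0.1657]
 [-0.0031 -0.0625 -0.998   0.9877]
 [ 0.      0.      0.      1.    ]]
station [(array([232.1, 216.3]), 0.72, 4806), (array([234. , 208.7]), 0.32, 4238)]
dial [(array([249.8, 213.6]), 0.84, 338), (array([232.2, 268.5]), 0.69, 175), (array([226.5, 140.5]), 0.54, 84)]
set_button [(array([214.4, 229.8]), 0.38, 51)]
pointer_tip [(array([253.3, 216.6]), 0.55, 309), (array([354.4, 133.4]), 0.26, 354)]
button_top [(array([213.1, 230.3]), 0.46, 64)]
screwdriver_small [(array([232.8, 269.2]), 0.76, 211)]
solder_reel [(array([173.9, 209.6]), 0.75, 419)]
{'time_s': 0.8, 'joint_pos': array([-1.2274,  0.2764, -0.0264,  1.268 ,  0.    ,  1.4674]), 'qd': array([ 0.0006, -0.0003, -0.0011,  0.0007,  0.0004, -0.0022]), 'effort': array([ -0.0004, -44.5425,  29.5542,   0.0005,  -0.    ,  -0.    ]), 'ee_pos': array([ 0.27  , -0.5637,  0.1924]), 'tool_rot': array([0.9752, 0.2215, 0.    , 0.    ]), 'force': array([ 0.6666, -0.3239, -0.3617]), 'ft_torque': array([ 0.0253, -0.1119,  0.0643]), 'grasp_force': 0.0, 'opening': 0.08560954327845707}
```

Run:
```python
import cv2
a=cv2.imread("pics/top0.png");b=cv2.imread("pics/scene0.png")
cv2.imwrite("pics/t1.png",cv2.resize(a[160:280,150:310],None,fx=5,fy=5,interpolation=cv2.INTER_CUBIC))
cv2.imwrite("pics/s1.png",cv2.resize(b[155:275,200:360],None,fx=5,fy=5,interpolation=cv2.INTER_CUBIC))
```

```text
(no output)
```

View pics/t1.png

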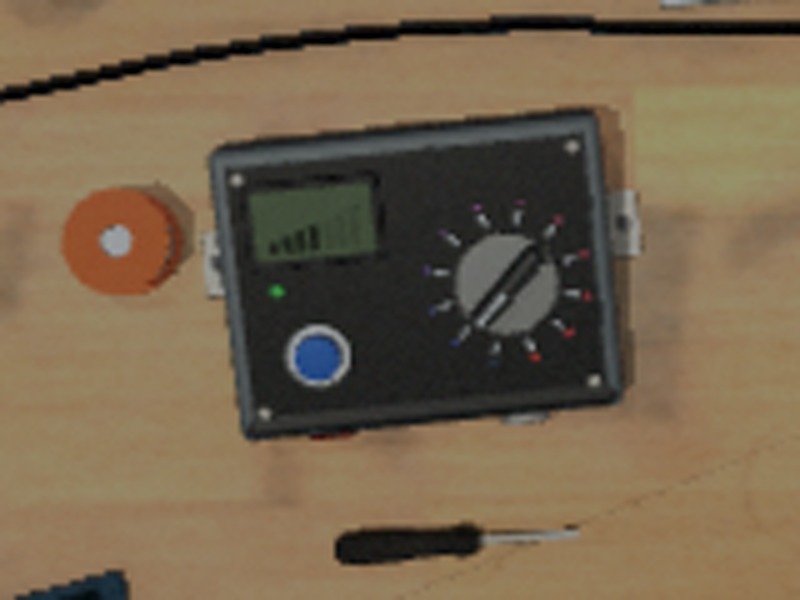

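View pics/s1.png

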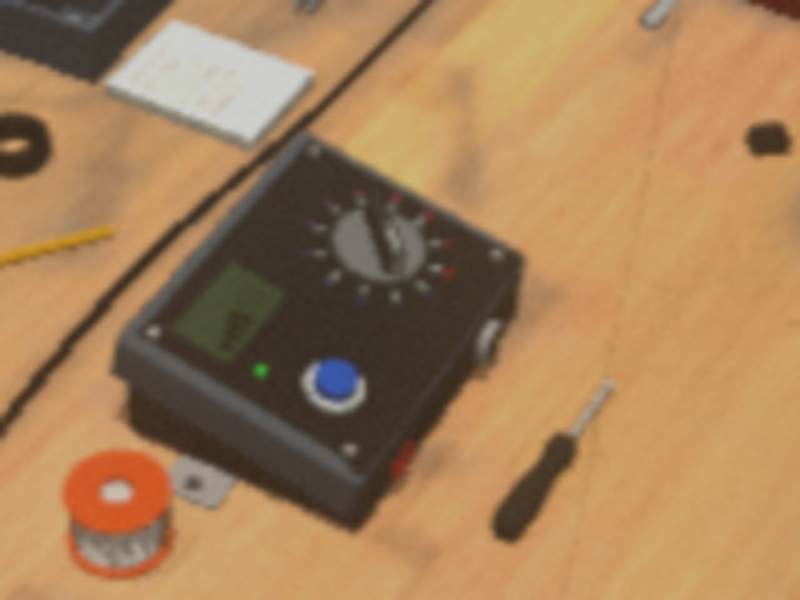

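The top crop shows the dial at crop (507,285). Its pointer (white line) points down-left to the second tick, which is detent 1. The blue button is at (318,356), and the four panel screws are visible in both views. Next I fit the pose from these points.

```bash
cat > fit.py <<'E'
from h import *
from scipy.optimize import least_squares
np.set_printoptions(precision=4,suppress=True)
a=imaging.snapshot("top");b=imaging.snapshot("scene")
T=np.array([[237,180],[572,147],[265,413],[594,380],[507,285],[318,356]])/5+[150,160]-.4
S=np.array([[153,332],[315,150],[350,450],[497,254],[378,245],[337,379]])/5+[200,155]-.4
X=np.array([tri(a,t,b,s) for t,s in zip(T,S)]);print(X)
print("resid",[ (np.round(proj(a,x)-t,1),np.round(proj(b,x)-s,1)) for x,t,s in zip(X,T,S)])
# model: station yaw, origin; screws at (+-sx,+-sy) in panel; dial skirt (+5mm), button (+9mm)
c,s=np.cos(np.radians(12)),np.sin(np.radians(12))
def M(q):
    x0,y0,ps,sx,sy,dx,dy,bx,by=q
    P=np.array([[sx,sy,0],[sx,-sy,0],[-sx,sy,0],[-sx,-sy,0],[dx,dy,.005],[bx,by,.009]])
    R=np.array([[c,0,-s],[0,1,0],[s,0,c]]); L=P@R.T+[0,0,.062]
    Z=np.array([[np.cos(ps),-np.sin(ps),0],[np.sin(ps),np.cos(ps),0],[0,0,1]])
    return L@Z.T+[x0,y0,0],Z@R
def f(q):
    W=M(q)[0]; return np.ravel([np.r_[proj(a,w)-t,proj(b,w)-u] for w,t,u in zip(W,T,S)])
r=least_squares(f,[.47,.2,.1,.06,.08,0,-.05,-.03,.04]);q=r.x
print(q,"yawdeg",np.degrees(q[2]),"rms px",np.sqrt(np.mean(r.fun**2)));print(r.fun.reshape(-1,4))
W,R=M(q);dc=W[4]-.005*R[:,2];print("dial_centre",dc,"button_top",W[5],"n",R[:,2])
np.savez("geo.npz",dc=dc,bt=W[5],R=R,q=q)
u=np.array([480,320])/5+[150,160]-.4
w=onplane(a,u,R[:,2],R[:,2]@(dc+.022*R[:,2]));l=R.T@(w-dc);print("pointer",l,np.degrees(np.arctan2(l[1],l[0])))
for k in range(4):
    A=np.radians(165-30*k);print(k,(proj(a,dc+R@[.022*np.cos(A),.022*np.sin(A),.022])-[150,160]+.4)*5)
E
python3 fit.py
```

```text
[[0.543  0.3098 0.075 ]
 [0.555  0.1483 0.0761]
 [0.4298 0.301  0.0508]
 [0.4425 0.1395 0.0514]
 [0.4906 0.1815 0.0644]
 [0.4569 0.2732 0.061 ]]
resid [(array([0.1, 0.1]), array([-0.1, -0. ])), (array([0.2, 0.3]), array([-0.3, -0. ])), (array([0.1, 0.2]), array([-0.2, -0. ])), (array([0.2, 0.3]), array([-0.3, -0. ])), (array([-0.1, -0.1]), array([0.1, 0. ])), (array([0.2, 0.4]), array([-0.4, -0. ]))]
[ 0.4929  0.2244  0.0774  0.058   0.0811 -0.005  -0.0422 -0.0315  0.0522] yawdeg 4.437397823711019 rms px 0.3002467169877541
[[ 0.193   0.0306 -0.0964  0.1747]
 [ 0.3502  0.0916 -0.4502  0.3614]
 [ 0.1889  0.0401 -0.2707  0.1396]
 [ 0.3221  0.1959 -0.304   0.2673]
 [-0.1986  0.036   0.133  -0.2673]
 [-0.195   0.6543 -0.3371 -0.6897]]
dial_centre [0.4913 0.1819 0.061 ] button_top [0.4563 0.2738 0.0643] n [-0.2073 -0.0161  0.9781]
pointer [-0.0121  0.0137  0.022 ] 131.56742454161835
0 [498.5585 337.064 ]
1 [476.7486 327.4386]
2 [462.7421 308.394 ]
3 [460.3176 284.9795]
```

```bash
python3 -m crank '[[[0,0,0],-0.15,1],[[0,0,0],-0.3,1],[[0,0,0],-0.45,1],[[0,0,0],-0.6,1],[[0,0,0],-0.75,1]]'
```

```text
time_s: 1.4
ee_pos: [0.27, -0.5637, 0.1923]
tool_rot: [0.825, 0.566, 0.0, 0.0]
force: [-1.1, 0.0, -1.1]
opening: 0.012
grasp_force: 0.0
```

```bash
cat > way.py <<'E'
from h import *
import sys
G=np.load("geo.npz");dc,R,bt=G["dc"],G["R"],G["bt"]
s=ctrl.state();p=s["ee_pos"];q=s["tool_rot"];h=2*np.arctan2(q[1],q[0])
tx=np.array([np.cos(h),np.sin(h),0]);ty=np.array([np.sin(h),-np.cos(h),0])
def rel(w,hd=None):
    d=(w-p)*100; t=0 if hd is None else -((hd-h+np.pi)%(2*np.pi)-np.pi)
    return np.round([d@tx,d@ty,-d[2],t],2)
def fin(phi,r,off,ht): # phi: pusher-bar angle, deg CCW from panel x; finger centre
    A=np.radians(phi);u=np.array([np.cos(A),np.sin(A),0]);v=np.array([-np.sin(A),np.cos(A),0])
    ud=R@u; return dc+R@(r*u+off*v+[0,0,ht]), np.arctan2(ud[1],ud[0])+np.pi/2
E
python3 - <<'E'
from way import *
w,hd=fin(135,.018,.026,.012);print(w,np.degrees(hd),h, rel(w,hd)); w[2]=.16;print(rel(w,hd))
E
```

```text
[0.45889942 0.17373946 0.06623062] 228.80448280637376 1.202930699261036 [75.6  -8.9  12.61 -2.79]
[75.6  -8.9   3.23 -2.79]
```

```bash
python3 -m crank '[[[5,-0.6,0],0,1],[[10,-1.2,0],0,1],[[15,-1.8,0],0,1],[[20,-2.4,0],0,1],[[25,-3,0],0,1]]'
python3 -m crank '[[[5,-0.6,0],0,1],[[10,-1.2,0],0,1],[[15,-1.8,0],0,1],[[20,-2.4,0],0,1],[[25,-3,0],0,1]]'
python3 -m crank '[[[5,-0.6,0],0,1],[[10,-1.2,0],0,1],[[15,-1.8,0],0,1],[[20,-2.4,0],0,1],[[25,-3,0],0,1]]'
python3 -m crank '[[[0,0,0],-0.15,1],[[0,0,0],-0.3,1],[[0,0,0],-0.45,1],[[0,0,0],-0.6,1],[[0,0,0],-0.75,1]]'
python3 -m crank '[[[0,0,0],-0.15,1],[[0,0,0],-0.3,1],[[0,0,0],-0.45,1],[[0,0,0],-0.6,1],[[0,0,0],-0.75,1]]'
python3 -m crank '[[[0,0,0],-0.15,1],[[0,0,0],-0.3,1],[[0,0,0],-0.45,1],[[0,0,0],-0.6,1],[[0,0,0],-0.75,1]]'
python3 -m crank '[[[0,0,0],-0.15,1],[[0,0,0],-0.3,1],[[0,0,0],-0.45,1],[[0,0,0],-0.54,1],[[0,0,0],-0.54,1]]'
python3 - <<'E'
from way import *
w,hd=fin(135,.018,.026,.012);print(w,s["joint_pos"],s["opening"],p,rel(w,hd))
a=imaging.snapshot("scene");cv2.imwrite("pics/s2.png",cv2.resize(a["color"][95:275,190:400,::-1],None,fx=3,fy=3,interpolation=cv2.INTER_CUBIC))
print((proj(a,p)-[190,95])*3,(proj(a,dc)-[190,95])*3)
E
```

```text
time_s: 1.9
ee_pos: [0.3332, -0.3199, 0.1924]
tool_rot: [0.826, 0.563, 0.0, 0.0]
force: [0.5, -0.3, -0.0]
opening: 0.0001
grasp_force: 0.0
time_s: 2.4
ee_pos: [0.3962, -0.0779, 0.1928]
tool_rot: [0.826, 0.563, 0.0, 0.001]
force: [0.9, -0.4, 0.2]
opening: -0.0
grasp_force: 0.0
time_s: 2.9
ee_pos: [0.4592, 0.1645, 0.1927]
tool_rot: [0.826, 0.564, 0.001, 0.0]
force: [1.1, -1.1, 0.8]
opening: 0.0002
grasp_force: 0.0
time_s: 3.4
ee_pos: [0.4589, 0.1623, 0.1924]
tool_rot: [0.56, 0.829, 0.0, 0.0]
force: [-0.1, -1.1, -0.1]
opening: 0.0001
grasp_force: 0.0
time_s: 3.9
ee_pos: [0.4589, 0.1622, 0.1925]
tool_rot: [0.218, 0.976, 0.0, 0.0]
force: [0.2, 0.2, 0.3]
opening: -0.0001
grasp_force: 0.0
time_s: 4.4
ee_pos: [0.4589, 0.1622, 0.1924]
tool_rot: [-0.155, 0.988, 0.0, 0.0]
force: [-0.3, 0.2, 0.4]
opening: 0.0001
grasp_force: 0.0
time_s: 4.9
ee_pos: [0.4589, 0.1622, 0.1924]
tool_rot: [-0.41, 0.912, -0.0, 0.0]
force: [0.3, 0.8, 0.4]
opening: -0.0
grasp_force: 0.0
[0.45889942 0.17373946 0.06623062] [ 2.06781925e-01  3.01577147e-02 -3.16270982e-01  1.22417684e+00
 -3.82892718e-05 -6.38189572e-01] -2.5612553627181955e-05 [0.45894151 0.16216802 0.19240836] [-8.600e-01  7.700e-01  1.262e+01 -1.000e-02]
[305.69254456 213.37491554] [254.80546671 328.63367224]
```

View pics/s2.png

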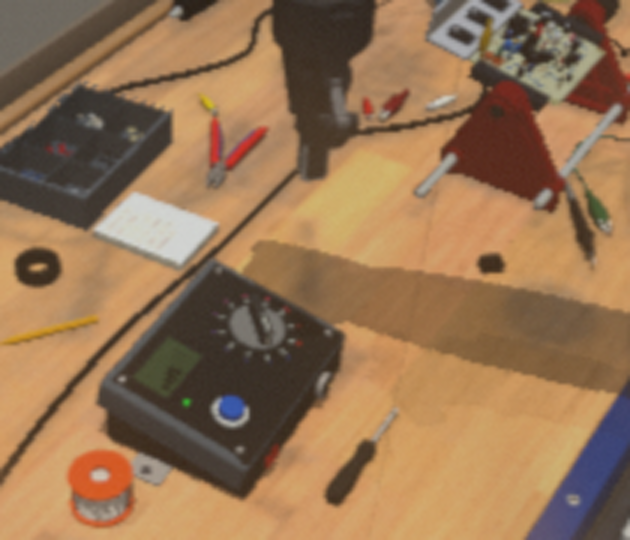

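The scene view shows the visible finger end at crop (313,178), while the TCP projects to (306,213). Before descending I take a closer look at the tip.

Run:
```python
from way import *
a=imaging.snapshot("scene");b=imaging.snapshot("top");o=[]
for c in(a,b):
    u=proj(c,p);print(u); x,y=(u-25).astype(int);i=cv2.resize(c["color"][y:y+50,x:x+50,::-1],(400,400),interpolation=cv2.INTER_CUBIC)
    i=cv2.convertScaleAbs(i,alpha=1.5,beta=20);k=((u-[x,y]+.5)*8).astype(int);cv2.drawMarker(i,tuple(map(int,k)),(0,255,0));o.append(i)
cv2.imwrite("pics/z3.png",np.hstack(o))
```

```text
[291.89809774 166.12599687]
[259.46245761 231.08348823]
```

View pics/z3.png

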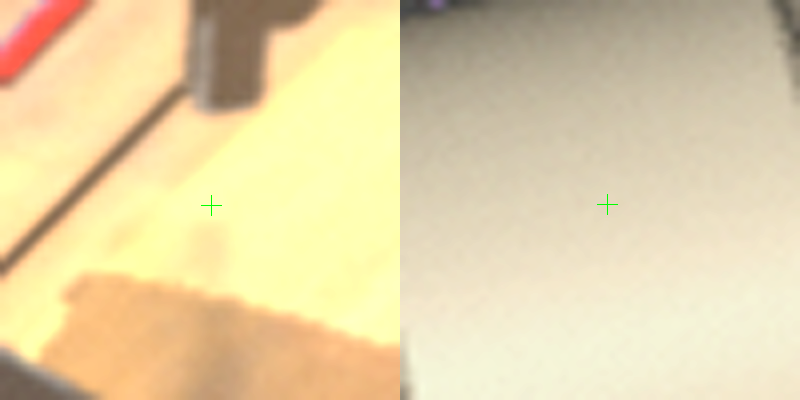

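```bash
python3 -m crank '[[[-0.4,0.4,4],0,1],[[-0.9,0.8,8],0,1],[[-0.9,0.8,11],0,1],[[-0.9,0.8,11],0,1]]'
python3 - <<'E'
from way import *
a=imaging.snapshot("scene")
u=proj(a,p);print(u); x,y=240,150;i=cv2.resize(a["color"][y:y+100,x:x+100,::-1],(600,600),interpolation=cv2.INTER_CUBIC)
i=cv2.convertScaleAbs(i,alpha=1.5,beta=20);k=((u-[x,y]+.5)*6).astype(int);cv2.drawMarker(i,tuple(map(int,k)),(0,255,0))
cv2.imwrite("pics/z4.png",i)
E
```

```text
time_s: 5.45
ee_pos: [0.4542, 0.1732, 0.0781]
tool_rot: [-0.41, 0.912, 0.001, -0.005]
force: [-0.8, 0.4, 0.2]
opening: -0.0002
grasp_force: 0.0
[288.85676427 203.41821248]
```

View pics/z4.png

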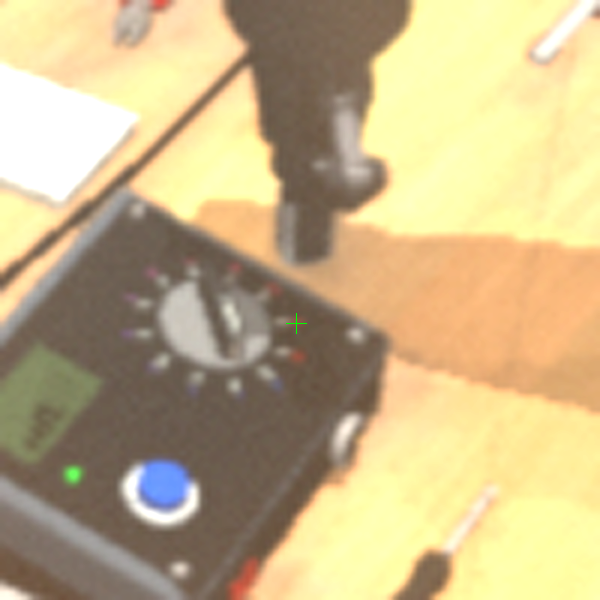

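The visible tip is at crop (308,258), against a projected TCP at (296,323). I check the top view for a horizontal offset.

Run:
```python
from way import *
print(p)
a=imaging.snapshot("top");cv2.imwrite("pics/z5full.png",a["color"][:,:,::-1])
x,y=180,150;i=cv2.resize(a["color"][y:y+120,x:x+160,::-1],(800,600),interpolation=cv2.INTER_CUBIC)
i=cv2.convertScaleAbs(i,alpha=1.5,beta=20)
for z in(0,.07,.2):
    k=((proj(a,p+[0,0,z])-[x,y]+.5)*5).astype(int);print(z,k);cv2.drawMarker(i,tuple(map(int,k)),(0,255,0))
cv2.imwrite("pics/z5.png",i)
```

```text
[0.45653893 0.17371249 0.08058331]
0 [374 406]
0.07 [373 410]
0.2 [369 422]
```

View pics/z5.png

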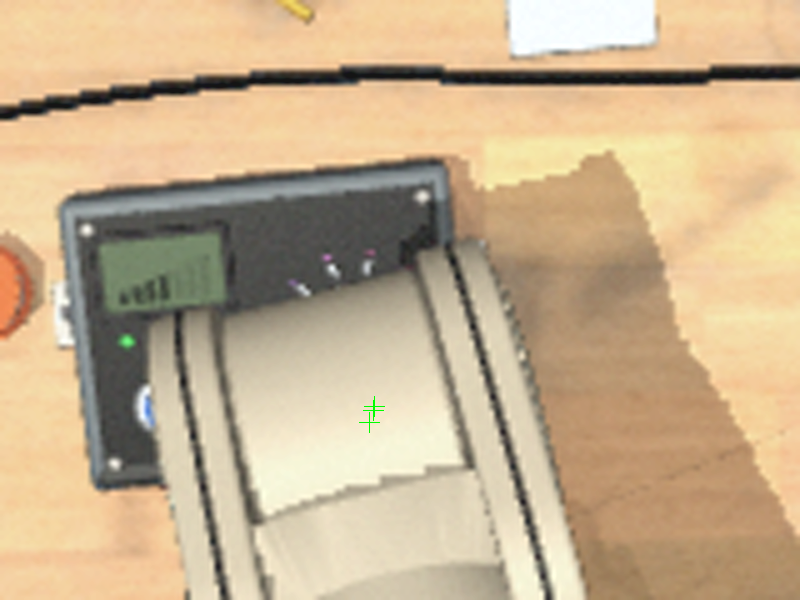

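In the top view the wrist cap sits about over the TCP marker at (370,415), so any offset would be vertical. I check that by probing down gently.

```bash
python3 -m crank '[[[0,0,0.5],0,1],[[0,0,1],0,1],[[0,0,1.4],0,1],[[0,0,1.4],0,1]]'
python3 -m crank '[[[0,0,0.2],0,1],[[0,0,0.2],0,1]]'
python3 -m crank '[[[0,0,0.2],0,1],[[0,0,0.2],0,1]]'
```

```text
time_s: 5.95
ee_pos: [0.4588, 0.1742, 0.0683]
tool_rot: [-0.41, 0.912, 0.0, -0.0]
force: [-0.8, 1.3, -0.4]
opening: 0.0002
grasp_force: 0.0
time_s: 6.15
ee_pos: [0.4588, 0.1742, 0.0663]
tool_rot: [-0.41, 0.912, 0.0, -0.0]
force: [0.5, 0.2, 0.4]
opening: 0.0003
grasp_force: 0.0
time_s: 6.35
ee_pos: [0.4587, 0.1742, 0.0641]
tool_rot: [-0.41, 0.912, 0.0, -0.0]
force: [-0.2, -0.1, -0.5]
opening: -0.0001
grasp_force: 0.0
```

```bash
for i in 1; do python3 -m crank '[[[0,0,0.2],0,1],[[0,0,0.2],0,1]]'
python3 -m crank '[[[0,0,0.2],0,1],[[0,0,0.2],0,1]]';done
python3 - <<'E'
from way import *
a=imaging.snapshot("scene")
u=proj(a,p);print(u); x,y=240,160;i=cv2.resize(a["color"][y:y+80,x:x+100,::-1],(750,600),interpolation=cv2.INTER_CUBIC)
i=cv2.convertScaleAbs(i,alpha=1.5,beta=20);k=((u-[x,y]+.5)*7.5).astype(int);cv2.drawMarker(i,tuple(map(int,k)),(0,255,0))
cv2.imwrite("pics/z6.png",i)
E
```

```text
time_s: 6.55
ee_pos: [0.4586, 0.1741, 0.062]
tool_rot: [-0.41, 0.912, 0.0, -0.0]
force: [-0.5, -0.8, 0.1]
opening: -0.0002
grasp_force: 0.0
time_s: 6.75
ee_pos: [0.4587, 0.1742, 0.06]
tool_rot: [-0.41, 0.912, 0.0, -0.0]
force: [0.0, -0.4, -0.3]
opening: -0.0001
grasp_force: 0.0
[286.90480244 207.97795682]
```

View pics/z6.png

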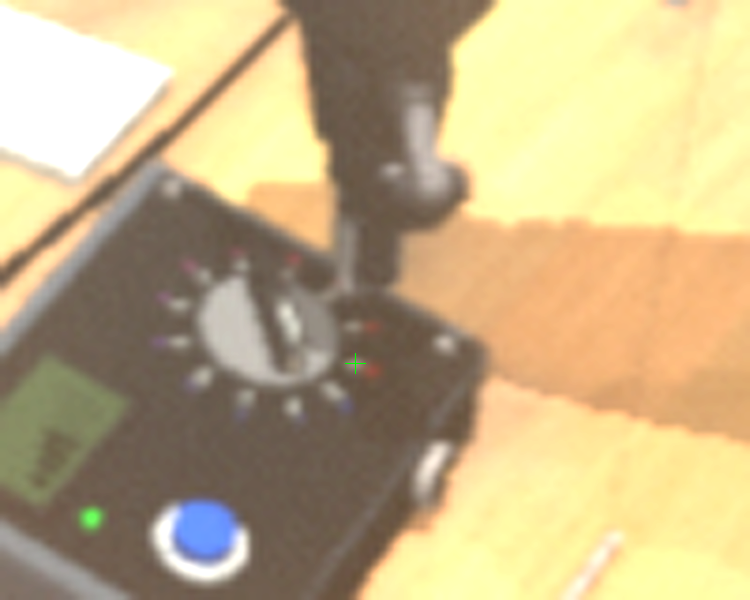

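The tip at crop (365,285) still shows well above the marker at (355,362), with no contact where the skirt was due. I keep descending.

```bash
for i in 1; do python3 -m crank '[[[0,0,0.2],0,1],[[0,0,0.3],0,1]]' | grep -E "ee_pos|^force"
python3 -m crank '[[[0,0,0.2],0,1],[[0,0,0.3],0,1]]'| grep -E "ee_pos|^force"
python3 -m crank '[[[0,0,0.2],0,1],[[0,0,0.3],0,1]]'| grep -E "ee_pos|^force";done
```

```text
ee_pos: [0.4589, 0.1742, 0.0572]
force: [0.3, 0.8, -0.2]
ee_pos: [0.4587, 0.1742, 0.0541]
force: [0.3, 0.4, 0.1]
ee_pos: [0.4588, 0.1742, 0.0511]
force: [-0.1, -0.1, -0.2]
```

```bash
python3 -m crank '[[[0,0,0.2],0,1],[[0,0,0.4],0,1]]' | grep -E "ee_pos|^force"
python3 -m crank '[[[0,0,0.2],0,1],[[0,0,0.3],0,1]]'| grep -E "ee_pos|^force"
python3 -m crank '[[[0,0,0.2],0,1],[[0,0,0.3],0,1]]'| grep -E "ee_pos|^force"
python3 -m crank '[[[0,0,0.2],0,1],[[0,0,0.3],0,1]]'| grep -E "ee_pos|^force"
```

```text
ee_pos: [0.4589, 0.1742, 0.0472]
force: [0.6, 0.6, -0.1]
ee_pos: [0.4587, 0.1742, 0.0441]
force: [0.0, -0.6, -0.1]
ee_pos: [0.4588, 0.1742, 0.0411]
force: [0.0, 0.5, 1.1]
ee_pos: [0.4588, 0.1742, 0.0381]
force: [0.2, 0.7, -0.3]
```

Run:
```python
from way import *
a=imaging.snapshot("scene")
u=proj(a,p);print(u,p); x,y=240,160;i=cv2.resize(a["color"][y:y+80,x:x+100,::-1],(750,600),interpolation=cv2.INTER_CUBIC)
i=cv2.convertScaleAbs(i,alpha=1.8,beta=30);k=((u-[x,y]+.5)*7.5).astype(int);cv2.drawMarker(i,tuple(map(int,k)),(0,255,0))
cv2.imwrite("pics/z7.png",i)
```

```text
[286.45885904 213.90635884] [0.45882963 0.17419503 0.03811874]
```

View pics/z7.png

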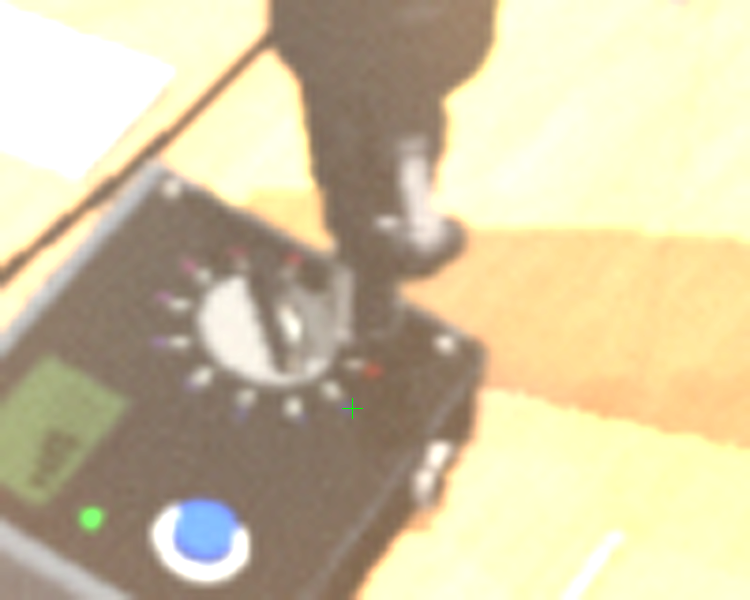

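The tip now shows at about crop (365,338), beside the right side of the skirt, so it is roughly 35 mm above the reported TCP. I probe down to contact.

```bash
python3 -m crank '[[[0,0,0.2],0,1],[[0,0,0.4],0,1]]' | grep -E "ee_pos|^force"
python3 -m crank '[[[0,0,0.2],0,1],[[0,0,0.2],0,1]]'| grep -E "ee_pos|^force"
python3 -m crank '[[[0,0,0.2],0,1],[[0,0,0.2],0,1]]'| grep -E "ee_pos|^force"
```

```text
ee_pos: [0.459, 0.1742, 0.0343]
force: [0.1, -0.5, -0.3]
ee_pos: [0.4585, 0.1741, 0.0319]
force: [0.7, -0.4, 0.0]
ee_pos: [0.4587, 0.1742, 0.0301]
force: [0.5, -0.2, -0.2]
```

```bash
for k in 1; do python3 -m crank '[[[0,0,0.2],0,1],[[0,0,0.2],0,1]]'| grep -E "ee_pos|^force"
python3 -m crank '[[[0,0,0.1],0,1],[[0,0,0.1],0,1]]'| grep -E "ee_pos|^force"
python3 -m crank '[[[0,0,0.1],0,1],[[0,0,0.1],0,1]]'| grep -E "ee_pos|^force"; done
```

```text
ee_pos: [0.4587, 0.1742, 0.0281]
force: [0.5, -0.2, 0.0]
ee_pos: [0.4588, 0.1742, 0.0272]
force: [0.0, 0.4, -1.1]
ee_pos: [0.4588, 0.1742, 0.0262]
force: [0.6, -0.2, -0.6]
```

```bash
for k in 1; do python3 -m crank '[[[0,0,0.2],0,1],[[0,0,0.2],0,1]]'| grep -E "ee_pos|^force"
python3 -m crank '[[[0,0,0.2],0,1],[[0,0,0.2],0,1]]'| grep -E "ee_pos|^force"
python3 -m crank '[[[0,0,0.2],0,1],[[0,0,0.2],0,1]]'| grep -E "ee_pos|^force"; done
```

```text
ee_pos: [0.4587, 0.1742, 0.0241]
force: [-1.0, 0.2, -0.9]
ee_pos: [0.4587, 0.1742, 0.022]
force: [0.0, 0.0, -0.3]
ee_pos: [0.4592, 0.1743, 0.0208]
force: [-1.3, 0.1, 5.6]
```

Contact is at TCP z 0.0208, so the real tip is about 40 mm above the reported TCP. I raise 6 mm, then feel for the bar.

```bash
python3 -m crank '[[[0,0,-0.6],0,1],[[-0.3,0,-0.6],0,1],[[-0.6,0,-0.6],0,1],[[-0.6,0,-0.6],0,1]]' | grep -E "ee_pos|^force"
python3 -m crank '[[[-0.1,0,0],0,1],[[-0.1,0,0],0,1]]'| grep -E "ee_pos|^force"
python3 -m crank '[[[-0.1,0,0],0,1],[[-0.1,0,0],0,1]]'| grep -E "ee_pos|^force"
python3 -m crank '[[[-0.1,0,0],0,1],[[-0.1,0,0],0,1]]'| grep -E "ee_pos|^force"
python3 - <<'E'
from way import *
for o in(.016,.02): w,hd=fin(135,.018,o,.012);w[2]-=.0397;print(o,rel(w,hd))
E
```

```text
ee_pos: [0.4634, 0.1791, 0.0263]
force: [0.1, -0.6, 0.1]
ee_pos: [0.4634, 0.1795, 0.0261]
force: [0.1, -0.7, 0.7]
ee_pos: [0.4642, 0.1802, 0.0262]
force: [-0.1, 0.0, 0.5]
ee_pos: [0.4646, 0.1808, 0.0262]
force: [-0.3, -0.0, -0.6]
0.016 [-0.08 -0.01 -0.18 -0.01]
0.02 [ 0.32 -0.02 -0.12 -0.01]
```

```bash
f(){ grep -E "ee_pos|^force"; }
python3 -m crank '[[[-0.1,0,-0.1],0,1],[[-0.1,0,-0.1],0,1]]'| f
python3 -m crank '[[[-0.1,0,0],0,1],[[-0.1,0,0],0,1]]'|f
python3 -m crank '[[[-0.1,0,0],0,1],[[-0.1,0,0],0,1]]'|f
python3 -m crank '[[[-0.1,0,0],0,1],[[-0.1,0,0],0,1]]'|f
```

```text
ee_pos: [0.4646, 0.1811, 0.0269]
force: [-2.1, -2.2, -1.5]
ee_pos: [0.4649, 0.1817, 0.0269]
force: [-2.7, -4.1, 0.4]
ee_pos: [0.4659, 0.1834, 0.0271]
force: [-3.1, -0.9, -0.1]
ee_pos: [0.4689, 0.1848, 0.0277]
force: [-1.5, -0.1, -1.5]
```

The bar was felt exactly where predicted. Next I plan the arc.

Run:
```python
from way import *
print(p,s["force"])
l=R.T@(p+[0,0,.0397]-dc);A=np.radians(135);print("u,v",l[0]*np.cos(A)+l[1]*np.sin(A),-l[0]*np.sin(A)+l[1]*np.cos(A),l[2])
for ph in(127,119,112,105,98,90,82,75): w,hd=fin(ph,.018,.016,.012);w[2]-=.0397;print(ph,rel(w,hd))
```

```text
[0.46887711 0.18478455 0.02770754] [-1.5347783  -0.13856434 -1.53441337]
u,v 0.017596259404944106 0.0111147041004417 0.010905273825987672
127 [ 0.24  0.25 -0.04  0.13]
119 [-0.05  0.42 -0.06  0.27]
112 [-0.32  0.54 -0.08  0.39]
105 [-0.6   0.63 -0.11  0.51]
98 [-0.89  0.68 -0.15  0.63]
90 [-1.22  0.69 -0.2   0.77]
82 [-1.55  0.66 -0.25  0.9 ]
75 [-1.83  0.59 -0.3   1.02]
```

```bash
f(){ grep -E "ee_pos|^force|tool_rot"; }
python3 -m crank '[[[0.1,0.3,0],0.13,1],[[-0.05,0.4,-0.05],0.27,1],[[-0.3,0.55,-0.1],0.39,1],[[-0.6,0.65,-0.1],0.51,1],[[-0.9,0.7,-0.15],0.63,1]]'| f
python3 - <<'E'
from way import *
print(p,s["force"],s["joint_pos"])
for ph in(98,90,82,75,68,60,52): w,hd=fin(ph,.018,.016,.012);w[2]-=.0397;print(ph,rel(w,hd))
E
```

```text
ee_pos: [0.4684, 0.195, 0.0291]
tool_rot: [-0.105, 0.994, -0.001, -0.0]
force: [-2.3, -2.1, 1.7]
[0.46836566 0.19495619 0.02906593] [-2.32295147 -2.12277826  1.69311012] [ 0.26777613  0.21744021 -0.47950719  0.87410967 -0.00125805  0.05771637]
98 [-0.15  0.06 -0.01 -0.  ]
90 [-0.41  0.27 -0.06  0.13]
82 [-0.69  0.44 -0.12  0.27]
75 [-0.96  0.55 -0.17  0.39]
68 [-1.24  0.63 -0.23  0.51]
60 [-1.56  0.68 -0.29  0.65]
52 [-1.89  0.68 -0.36  0.79]
```

```bash
f(){ grep -E "ee_pos|^force|tool_rot"; }
python3 -m crank '[[[-0.3,0.25,-0.05],0.13,1],[[-0.6,0.4,-0.1],0.27,1],[[-0.85,0.5,-0.15],0.39,1],[[-1.1,0.6,-0.2],0.51,1],[[-1.1,0.6,-0.2],0.51,1]]'| f
python3 - <<'E'
from way import *
print(p,s["force"],s["joint_pos"])
for ph in(68,60,52,45,38,30): w,hd=fin(ph,.018,.016,.012);w[2]-=.0397;print(ph,rel(w,hd))
E
```

```text
ee_pos: [0.4783, 0.2041, 0.031]
tool_rot: [0.147, 0.989, 0.0, 0.0]
force: [-1.7, -0.3, 0.3]
[0.47825516 0.20407316 0.0310076 ] [-1.71629275 -0.2582031   0.31355507] [ 2.78541977e-01  2.34383056e-01 -4.52162453e-01  8.83379276e-01
  6.34207275e-04  5.72810836e-01]
68 [-0.1  -0.01 -0.03  0.  ]
60 [-0.36  0.19 -0.1   0.14]
52 [-0.65  0.35 -0.17  0.28]
45 [-0.91  0.46 -0.23  0.4 ]
38 [-1.19  0.53 -0.29  0.53]
30 [-1.52  0.57 -0.36  0.67]
```

```bash
f(){ grep -E "ee_pos|^force|tool_rot"; }
python3 -m crank '[[[-0.35,0.2,-0.1],0.14,1],[[-0.6,0.35,-0.15],0.28,1],[[-0.9,0.45,-0.2],0.4,1],[[-1.15,0.55,-0.25],0.51,1],[[-1.15,0.55,-0.25],0.51,1]]'| f
python3 - <<'E'
from way import *
print(p,s["force"],s["joint_pos"])
for ph in(45,38,30,22,17,15): w,hd=fin(ph,.018,.016,.012);w[2]-=.0397;print(ph,rel(w,hd))
a=imaging.snapshot("scene")
x,y=240,160;i=cv2.resize(a["color"][y:y+80,x:x+100,::-1],(750,600),interpolation=cv2.INTER_CUBIC)
i=cv2.convertScaleAbs(i,alpha=1.8,beta=30)
for c,al in enumerate((75,45,15)):
    A=np.radians(al);k=((proj(a,dc+R@[.022*np.cos(A),.022*np.sin(A),.022])-[x,y]+.5)*7.5);print(al,k)
cv2.imwrite("pics/z8.png",i)
E
```

```text
ee_pos: [0.4912, 0.2062, 0.0336]
tool_rot: [0.39, 0.921, 0.001, 0.0]
force: [-2.1, 1.5, 0.3]
[0.49120885 0.20623508 0.03364921] [-2.09736048  1.49699758  0.27590413] [ 0.27538775  0.25089878 -0.42329982  0.89481868  0.00119489  1.07743353]
45 [ 0.17 -0.24  0.04 -0.11]
38 [-0.04 -0.04 -0.03  0.02]
30 [-0.31  0.15 -0.09  0.16]
22 [-0.6   0.31 -0.16  0.3 ]
17 [-0.79  0.38 -0.2   0.39]
15 [-0.87  0.4  -0.21  0.42]
75 [235.75645265 325.11277606]
45 [219.53368317 301.63371587]
15 [219.42388838 277.29831455]
```

View pics/z8.png

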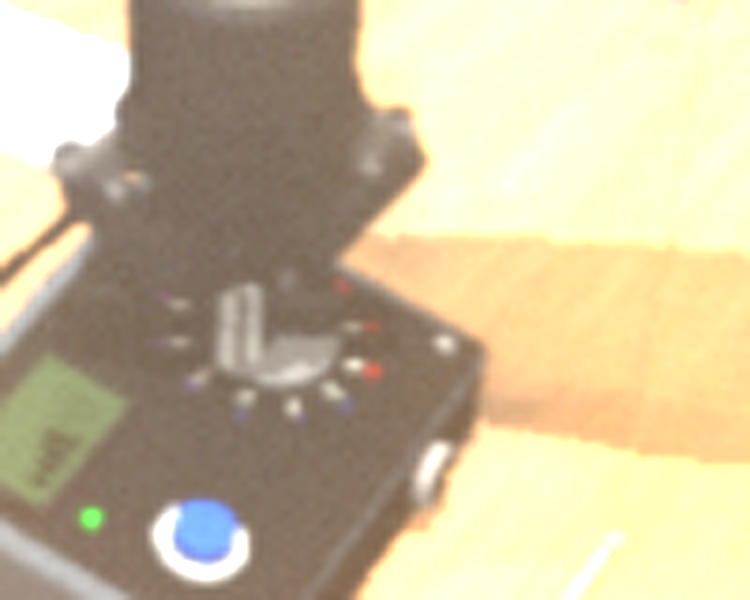

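The finger is behind the bar, with the tip at about (240,340), so it has done three clicks. I push the last one to about 19°, then back off and lift.

```bash
f(){ grep -E "time|ee_pos|^force|tool_rot"; }
python3 -m crank '[[[-0.3,0.2,-0.1],0.16,1],[[-0.6,0.3,-0.15],0.3,1],[[-0.7,0.35,-0.2],0.35,1],[[-0.7,0.35,-0.2],0.35,1]]'| f
python3 -m crank '[[[0.5,0,0],0,1],[[1,0,0],0,1],[[1,0,-3],0,1],[[1,0,-7],0,1],[[1,0,-11],0,1]]'| f
python3 - <<'E'
from way import *
w=bt.copy();w[2]=p[2];print(p,rel(w))
E
```

```text
time_s: 13.8
ee_pos: [0.4995, 0.203, 0.036]
tool_rot: [0.545, 0.839, 0.001, 0.001]
force: [-0.9, -0.4, -0.1]
time_s: 14.3
ee_pos: [0.4927, 0.2122, 0.1459]
tool_rot: [0.545, 0.838, -0.001, -0.0]
force: [1.0, -0.3, -1.5]
[0.49270179 0.21219084 0.14590592] [ 7.11 -0.82 -0.    0.  ]
```

```bash
python3 -m crank '[[[4,-2,0],0,1],[[8,-4,0],0,1],[[12,-6,0],0,1],[[17,-9,0],0,1],[[17,-9,0],0,1]]'| grep ee
python3 - <<'E'
from way import *
o=[]
for n in("top","scene"):
    a=imaging.snapshot(n);c=proj(a,dc).astype(int);x,y=c-25
    i=cv2.resize(a["color"][y:y+50,x:x+50,::-1],(400,400),interpolation=cv2.INTER_CUBIC);i=cv2.convertScaleAbs(i,alpha=1.5,beta=20);o.append(i)
    for al in(45,15,-15):
        A=np.radians(al);print(n,al,((proj(a,dc+R@[.022*np.cos(A),.022*np.sin(A),.022])-[x,y]+.5)*8).astype(int))
    print("axis",((proj(a,dc+R@[0,0,.022])-[x,y]+.5)*8).astype(int))
cv2.imwrite("pics/z9.png",np.hstack(o))
w=bt.copy();w[2]=p[2];print(p,rel(w),w)
E
```

```text
ee_pos: [0.3382, 0.3329, 0.1452]
top 45 [153 174]
top 15 [184 152]
top -15 [222 148]
axis [210 220]
scene 45 [162 169]
scene 15 [162 143]
scene -15 [178 123]
axis [225 165]
[0.33820835 0.3328824  0.14515924] [-10.23   8.35  -0.     0.  ] [0.45632308 0.27384546 0.14515924]
```

View pics/z9.png

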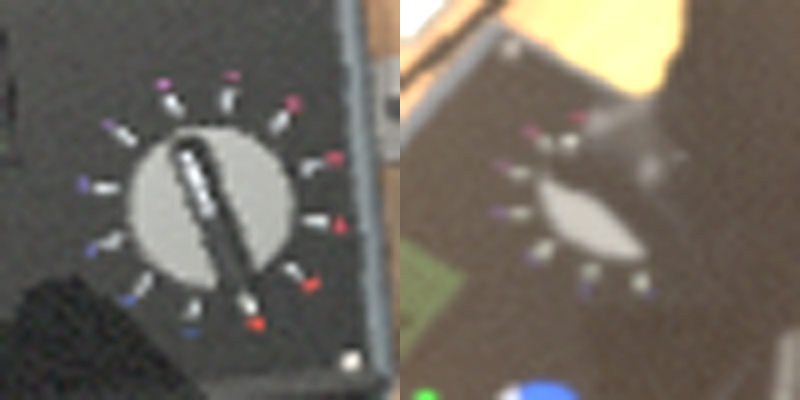

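The top view shows the pointer end at (190,155), on the sixth tick (detent 5): exactly four clicks. Now the button.

Run:
```python
from way import *
w=bt-.008*R[:,0];w[2]=.035;print(p,w,rel(w))
```

```text
[0.34128955 0.33196284 0.14535961] [0.44852136 0.27324003 0.035     ] [-9.74  7.39 11.04  0.  ]
```

```bash
f(){ grep -E "ee_pos|^force"; }
python3 -m crank '[[[-4,3,0],0,1],[[-8,6,0],0,1],[[-9.7,7.4,0],0,1],[[-9.7,7.4,5],0,1],[[-9.7,7.4,8],0,1]]'| f
python3 -m crank '[[[0,0,1.5],0,1],[[0,0,3],0,1],[[0,0,3],0,1]]'| f
python3 -m crank '[[[0,0,0.4],0,1],[[0,0,0.7],0,1],[[0,0,0.7],0,1]]'| f
python3 -m crank '[[[0,0,0.2],0,1],[[0,0,0.2],0,1]]'| f
```

```text
ee_pos: [0.4519, 0.2704, 0.0637]
force: [-0.7, 0.1, -1.1]
ee_pos: [0.4488, 0.2701, 0.0329]
force: [-1.0, -0.4, -0.2]
ee_pos: [0.4502, 0.2723, 0.0288]
force: [0.3, -0.2, -0.3]
ee_pos: [0.4497, 0.2724, 0.0266]
force: [-0.5, 0.9, -0.4]
```

```bash
f(){ grep -E "ee_pos|^force"; }
python3 -m crank '[[[0,0,0.2],0,1],[[0,0,0.2],0,1]]'| f
python3 -m crank '[[[0,0,0.2],0,1],[[0,0,0.2],0,1]]'| f
python3 -m crank '[[[0,0,0.2],0,1],[[0,0,0.2],0,1]]'| f
python3 -m crank '[[[0,0,0.2],0,1],[[0,0,0.2],0,1]]'| f
```

```text
ee_pos: [0.4501, 0.2726, 0.0246]
force: [-0.1, -0.2, 1.7]
ee_pos: [0.4503, 0.2726, 0.0227]
force: [1.7, 0.2, 5.1]
ee_pos: [0.4506, 0.2726, 0.0207]
force: [1.7, 0.1, 4.0]
ee_pos: [0.4509, 0.2727, 0.0197]
force: [0.3, -1.3, 9.8]
```

```bash
f(){ grep -E "time|ee_pos|^force"; }
python3 -m crank '[[[0,0,0.1],0,1],[[0,0,0.2],0,1],[[0,0,0.2],0,1]]'| f
python3 -m crank '[[[0,0,-0.5],0,1],[[0,0,-2],0,1],[[0,0,-5],0,1],[[0,0,-9],0,1],[[0,0,-13],0,1]]'| f
python3 -m crank '[[[4,-2,0],0,1],[[8,-4,0],0,1],[[12,-8,0],0,1],[[12,-8,0],0,1]]'| f
python3 - <<'E'
from way import *
a=imaging.snapshot("top");c=proj(a,dc).astype(int);x,y=c-[65,30]
i=cv2.resize(a["color"][y:y+60,x:x+90,::-1],(720,480),interpolation=cv2.INTER_CUBIC);cv2.imwrite("pics/z10.png",cv2.convertScaleAbs(i,alpha=1.5,beta=20))
E
```

```text
time_s: 17.3
ee_pos: [0.4512, 0.2728, 0.0194]
force: [-3.4, -1.7, 20.7]
time_s: 17.8
ee_pos: [0.4472, 0.2715, 0.1458]
force: [1.1, 1.3, 0.4]
time_s: 18.2
ee_pos: [0.3218, 0.3494, 0.1448]
force: [0.1, 0.2, -0.9]
```

View pics/z10.png

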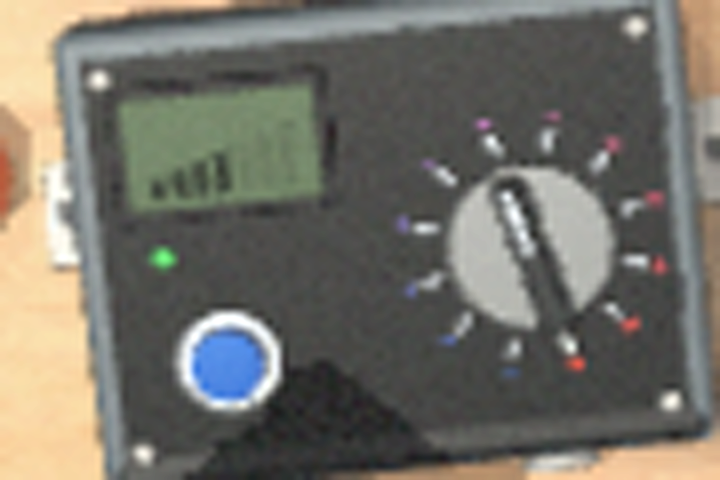

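The pointer at (512,190) still aims at the sixth tick. The button at (228,362) looks back out, and the arm is clear. The press bottomed at 20 N over about 5 mm of travel.

```bash
python3 -c "
from cell import ticket;print(ticket.close_job())"
```

```text
the job is handed in; nothing more can be done
None
```

The dial was pushed four clicks clockwise, from detent 1 to detent 5. The blue button was then pressed fully in (about 5 mm, up to 20 N) and released, and the job was handed in at about 18 s; the hand-in returned no verdict.

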